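# Hang a lipped bin on the shop's display rail and slide it home under the keeper

### The job

Pick up the white bin by its grip fin, lift its lip over the upstanding rail of the grey display panel beside the keeper, and lower it gently, without letting it drop, until the lip has caught and the bin hangs on the rail. Then, still holding it, slide it along the rail under the keeper until its side rests against the side cheek, and let go so that it hangs there. Never press hard on the panel (keep well under 25 N) and leave the jar, tub and carton alone.

Things in the scene. Friction and masses are not known exactly. Their poses are not given: they have to be found in the camera images.
- panel: Fixed grey steel stand, 336 mm wide, 200 high, hanging face to its +x (away from the robot, askew up to 15 degrees). Origin: on the counter, mid-width, in the face's plane; x out of the face, y along the rail, z up. Rail, bar, keeper and cheek are one rigid insert bolted on at an unmeasured height: all sit up to 16 mm higher or lower than told here and at the points: feel or look for it
- rail_open (a point): Nominal point (true height +-16 mm) on the rail's top edge, on its open part: panel x 14, y -5, z 165 mm. Rail: upstanding strip, x 12 to 16, y -130 to 130, 22 high; behind it an open-topped slot 12 wide to the face. Below the rail a bearing bar, also out to x 16, z 91 to 101: the hung bin's back rests on both. Axes as the panel's
- keeper (a point): Nominal (height +-16 mm) middle of the keeper's underside, 7 mm above the rail's top edge. Keeper: flat tab over the slot, x 0 to 15, y 55 to 130 mm, 4 thick. The lip cannot be put on from above there; it goes on the rail with all of it at y below 55 and slides under, towards +y
- cheek (a point): Nominal (height +-16 mm) middle of the side cheek's inner side, at panel y 130 mm: upright plate, x 0 to 106, 66 high, top 9 mm below the rail's top edge. With its side against it the bin's centre is at panel y 80
- bin: White open plastic bin, 100 x 100 x 83 mm high, 0.3 to 0.55 kg, upright on the counter, lip towards the panel side (-x) within 25 degrees of world x. Origin: centre of the underside; x from back to front, z up. Back's outer face at x -50. Hung, the lip's bridge (underside z 78) lies on the rail's top edge, the back on rail and bar, its x along the panel's x (leans up to 4 degrees)
- bin_lip (a point): Middle of the lower edge of the lip's flange: bin x -59, y 0, z 64 mm. Lip on the bin's back, 60 wide (y -30 to 30): a bridge, z 78 to 83, out to x -61, ending in a flange 4 thick (x -61 to -57) down to z 64; 7 clear between flange and back for the 4 thick rail. Hung, it lies at about panel x 4 to 9, fully home at y 80. Axes as the bin's
- bin_fin (a point): Place to grip the fin: bin x 0, y 0, z 107 mm. Fin: upright plate in the bin's middle, 60 long (x), 12 thick (y), top at z 121; it stands on a strap, 36 wide (y), that crosses the rim from back to front, top at z 83. Grip across the 12 mm (bin y). Axes as the bin's
- jar: Bystander: small closed jar, 64 across, 70 high, loose. Origin: centre of the underside
- tub: Bystander: tapered noodle tub, 86 across the top, 65 high, loose. Origin: centre of the underside
- carton: Bystander: cardboard carton, 70 x 110 x 55 high, loose. Origin: centre of the underside
Not all that is in view belongs to the job. Of the things that look like the bin, the middle-sized one is meant.

How it is judged (in metres and radians):
On the way, in this order (a step that is already met when the one before it is completed fails the run):
1. the bin, still held, has its lip in the slot behind the rail on the open part beside the keeper, bearing on the panel (x of bin_lip in the frame of panel between 0.001 and 0.012 m and z of bin_lip in the frame of panel between 0.127 and 0.17 m and contact force between bin and panel above 1 N and contact force between the fingers and bin above 0.5 N and y of bin_lip in the frame of panel between -0.11 and 0.03 m), for 0.2 s.
2. the bin, still held, has been slid along the rail up to the side cheek (x of bin_lip in the frame of panel between 0.001 and 0.012 m and z of bin_lip in the frame of panel between 0.127 and 0.17 m and y of bin_lip in the frame of panel above 0.0765 m and angle between the x axis of bin and the x axis of panel, either way round below 0.1 rad and contact force between the fingers and bin above 0.5 N), for 0.1 s.
At the end, for the whole second after the job is handed in: The bin hangs by its lip in the slot behind the rail, under the keeper, carried by the panel, its side within 3.5 mm of the side cheek, upright within 7 degrees and square to the panel within 6 degrees, released and at rest; jar, tub and carton not moved by more than 15 mm (x of bin_lip in the frame of panel between 0.001 and 0.012 m and z of bin_lip in the frame of panel between 0.127 and 0.17 m and y of bin_lip in the frame of panel above 0.0765 m and angle between the x axis of bin and the x axis of panel, either way round below 0.1 rad and contact force between bin and panel above 1 N and angle between bin's own z axis and vertical below 0.12 rad and linear speed of bin below 0.02 m/s and angular speed of bin below 0.1 rad/s and contact force between the fingers and bin below 0.05 N); the robot touches nothing.
It fails at once if the panel (rail, keeper or cheek) is pressed with more than 25 N, by the held bin or by the gripper (contact force between the fingers and panel above 25 N or (contact force between bin and panel above 25 N and contact force between the fingers and bin above 0.5 N)).
It fails at once if the bin is let drop (moves faster than 0.25 m/s while not held) (linear speed of bin above 0.25 m/s and contact force between the fingers and bin below 0.05 N).
It fails at once if the jar, tub or carton is disturbed (moved more than 15 mm) (distance of any of jar, tub, carton from where it was at the start of the episode above 0.015 m).
It also fails if it takes over 64 s, if anything falls off the work surface, if the arm or the gripper's body presses on something with over 40 N, if the wrist force passes 120 N, or if a joint passes its speed limit or range.

### The arm

A 6-joint arm with a two-finger parallel gripper is mounted at the origin on the work surface. World frame = base frame: x ahead of the robot, y to its left, z up, the work surface at z = 0. Lengths are in mm, angles in rad, forces in N, time in s.
With the tool pointing down it reaches from about 275 to 1000 mm from the base axis. Payload 8.4 kg.
Tool frame: the origin (TCP) lies at the very end of the fingers, on their centre line; the grasp point (between the pads) lies 19 mm behind it; z points along the fingers, y is the direction in which the jaws open and shut (so a half turn about z gives the same grasp; the last joint's range is limited). The gripper opens to 85 mm and grips with 20 to 120 N. Pads are 22 mm wide; open, the fingers measure 114 mm over their backs; the gripper's body (76 mm by 85 mm) begins 54 mm behind the grasp point. The pads swing forward as they close: fully open they stand 13 mm farther back than shut.
Start: joints at [1.149, 0.353, 1.633, -0, 1.155, -0.002], TCP at [254.735, 570.735, 231.281] pointing down, gripper open.
Joint ranges: [-2.63, 2.63], [-0.92, 2.1], [0.06, 2.66], [-1.3, 4.44], [0, 2.69], [-3.02, 3.02]. Speed limits (rad/s): [2.22, 2.22, 2.79, 3.14, 3.14, 3.14].

### API

Orientations are given as [roll, pitch, yaw] about the fixed x, y, z axes, in that order (R = Rz(yaw) Ry(pitch) Rx(roll)).
In Python, from rig import sense, grab_frame, get_calibration, sign_off, boxes_of, trace gives the robot as it stands.
- The arm moves only by the tool servo_tool, never from a script. Its argument "rows" is a list of rows, each a list of 3 entries, a list of its own where there are three numbers: the finger opening in mm, from 0 to 85.4, then the shift along the tool's x, y, z in mm, then the turn, a rotation vector about the tool's x, y, z in degrees. A call has 1 to 8 rows; each row shifts and turns the commanded pose from where the row before left it, along the tool's axes as they then stand; what a row does not reach is not made up. A row lasts 1/8 s, in which the tool goes at most 62.5 mm and 10.7 degrees, less where a joint would pass 70% of its speed; a pose out of reach is approached as far as the arm can. A call is refused whole if a number of a shift passes 62.5 or a number of a turn 10.7, either way. A call with a gripper value outside its range is refused whole. The fingers move at their own pace and stop on an object; "force" is the grip in N (left out, the last holds). Time passes only in rows, so rows that do not move let the fingers close. It gives the time, the measured TCP pose, the force and the opening at its end, in the units of the state.
- sense(): the state, without advancing time (a new reading comes with each control period).
- grab_frame(name): name is "scene" or "side" or "wrist"; returns the picture (420x560x3 uint8, blue, green, red); there is no depth.
- get_calibration(name): a dict with "intrinsics" (3x3 intrinsics, pixels), "world_to_cam" (4x4, takes a point from world to camera coordinates). Camera axes: x right, y down, z forward; pixel columns grow to the right and rows downward; lengths in mm; the calibration is good to about 2 mm. A picture is of the moment at which its call begins: read the wrist's pose just before it. get_calibration takes no time and is no camera call; for the wrist camera it gives the pose at the moment of the call.
- sign_off(): hands the job in, once; it reports no verdict.
Trained networks look in the newest picture that a camera, given by its name, has taken for a name from the list of things; names that differ only in an ending like _2 or _b are one class to them, and where a whole thing is asked for, a point or a joint stands for the part that bears it (a point fixed in the world has none). Each returns a list of dicts, best first, with "conf" (0 to 1); they miss things now and then, are a little off and sometimes report something else, mostly with a low value. They report only what shows in the picture. A call takes as long as a camera call. They do not tell look-alikes from the thing itself.
- boxes_of(camera, thing): "centre" ([x, y, z] in mm, in the coordinates of the camera as it stood for that picture, good to about 4 mm: the middle of the surface that is visible of it).
- trace(camera, thing): "mask" (420x560 bool, what is visible of it).
The state is a dict: "clock": time; "qpos": joint angles; "qvel": joint speeds; "joint_efforts": joint torques, N m; "eef_pos": TCP position; "tcp_rot": TCP orientation; "contact_force": force on the tool from outside, world axes, zero at the start; "wrist_torque": the same for the moment, N m; "opening": opening from 0.0 (shut) to 1.0 (fully open).
Only numpy, scipy, OpenCV 4.12 (cv2) and the standard library are available. Lean on these libraries where they do the work, as an engineer would, in place of code of your own. Each camera call takes 0.05 s, during which the arm holds its last target. There are 200 camera calls.

## Working session

There is one attempt and no reset: what is moved stays moved. The work goes in short steps, Python scripts to look and compute and a tool call to move; the robot and the scene stay as the last step left them, time stands still between calls to the robot, and variables do not carry over. Pictures are saved under pics/ and viewed, about 8 in all and at most 12, crops included, and the job is handed in when it is done.

Besides the shell and the picture viewer there is one more tool, called after "Request:" as name([rows], argument=value, ...), one row to a line, values as JSON. servo_tool: Moves the arm, as the interface text tells. Its arguments: {"type":"object","properties":{"rows":{"type":"array","items":{"type":"array"}},"force":{"type":"number"}},"required":["rows"]}

```bash
mkdir -p pics
cat > h.py <<'E'
import numpy as np,cv2
from rig import *
def cam(n):
    c=get_calibration(n);return np.array(c["intrinsics"]),np.array(c["world_to_cam"])
def toworld(n,p):
    K,T=cam(n);return (np.linalg.inv(T)@np.r_[p,1])[:3]
def proj(n,P):
    K,T=cam(n);P=np.atleast_2d(P);c=P@T[:3,:3].T+T[:3,3];u=c@K.T;return u[:,:2]/u[:,2:]
def ray_z(n,uv,z):
    K,T=cam(n);R=T[:3,:3];o=-R.T@T[:3,3];d=R.T@np.linalg.inv(K)@np.r_[uv,1.];return o+d*(z-o[2])/d[2]
E
python3 - <<'E'
from h import *
a=grab_frame("scene");b=grab_frame("side")
for n in("scene","side"):
    K,T=cam(n);print(n,(-T[:3,:3].T@T[:3,3]).round(),T[2,:3].round(2))
    for t in("bin","panel","rail_open","bin_fin","keeper","cheek","bin_lip","jar","tub","carton"):
        print(t,[(round(d["conf"],2),toworld(n,d["centre"]).round(),proj(n,toworld(n,d["centre"])).round()[0]) for d in boxes_of(n,t)[:4]])
cv2.imwrite("pics/a.png",a);cv2.imwrite("pics/b.png",b)
print(sense())
E
```

```text
scene [1237.  -16. 1098.] [-0.54  0.05 -0.84]
bin [(0.89, array([541., 401.,  91.]), array([416., 182.])), (0.75, array([795., 175.,  47.]), array([340., 288.])), (0.66, array([640., 211.,  61.]), array([346., 226.]))]
panel [(0.88, array([430.,  18., 112.]), array([262., 151.]))]
rail_open [(0.66, array([429.,  18., 114.]), array([262., 150.]))]
bin_fin [(0.76, array([639., 207.,  61.]), array([345., 226.])), (0.68, array([796., 175.,  47.]), array([340., 288.]))]
keeper [(0.55, array([424.,  19., 119.]), array([262., 147.]))]
cheek [(0.65, array([431.,  20., 117.]), array([263., 150.])), (0.2, array([ 641., -182.,   74.]), array([184., 234.]))]
bin_lip [(0.87, array([793., 177.,  53.]), array([341., 286.])), (0.77, array([541., 400.,  88.]), array([415., 182.]))]
jar [(0.63, array([ 639., -184.,   72.]), array([184., 234.]))]
tub [(0.97, array([640.,  11.,  64.]), array([265., 230.]))]
carton [(0.89, array([ 514., -347.,   54.]), array([122., 199.]))]
side [ 496. -968. 1100.] [ 0.08  0.71 -0.7 ]
bin [(0.79, array([634., 192.,  66.]), array([286., 174.])), (0.74, array([784., 152., 
[... 1052 characters left out ...]
0.]))]
{'clock': 1.1, 'qpos': array([ 1.14861252e+00,  3.53018671e-01,  1.63339785e+00, -1.94240352e-05,
        1.15521411e+00, -2.44351959e-03]), 'qvel': array([ 1.15507576e-03, -1.88218290e-03, -1.38023503e-03,  5.51319324e-05,
       -9.89821780e-04, -1.65469283e-04]), 'joint_efforts': array([-3.02912355e-03, -6.05175090e+01, -3.42438877e+01, -2.35428097e-04,
        7.48036127e-04,  7.42353421e-06]), 'eef_pos': array([254.7314619 , 570.73096274, 231.27021793]), 'tcp_rot': array([-3.14155463e+00,  1.76775367e-05,  2.72186021e+00]), 'contact_force': array([ 0.15893599, -0.59682324,  1.36411852]), 'wrist_torque': array([ 0.01439231, -0.03042371, -0.06615694]), 'opening': 1.003077816423208}
```

View pics/a.png

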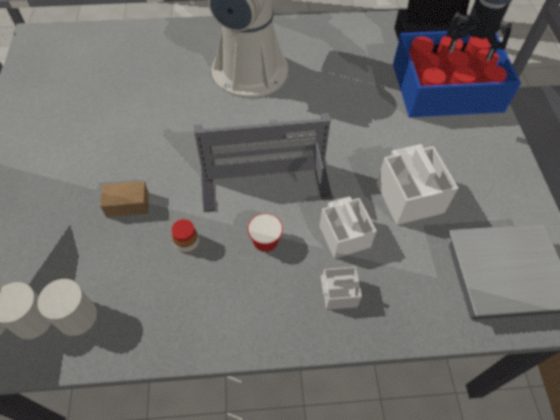

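View pics/b.png

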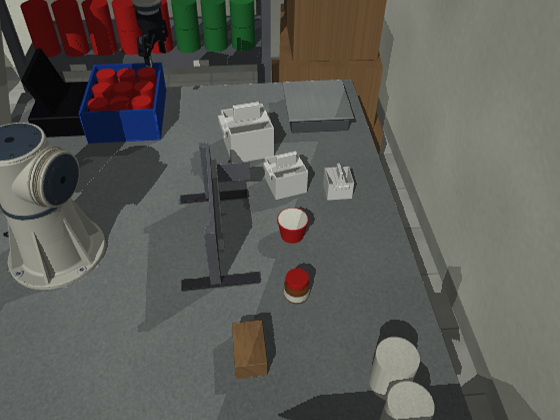

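Candidates: large white bin at scene (416,182), middle (346,226), small (340,288). The middle one is the target. I'll confirm it in an enlarged crop, with the panel alongside.

Run:
```python
from h import *
a=cv2.imread("pics/a.png")
c=cv2.resize(a[185:270,310:390],None,fx=6,fy=6,interpolation=cv2.INTER_CUBIC)[:510]
d=cv2.resize(a[105:215,185:340],None,fx=5,fy=5,interpolation=cv2.INTER_CUBIC)
cv2.imwrite("pics/c.png",c[:,:480]);cv2.imwrite("pics/d.png",d)
```

```text
(no output)
```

View pics/c.png

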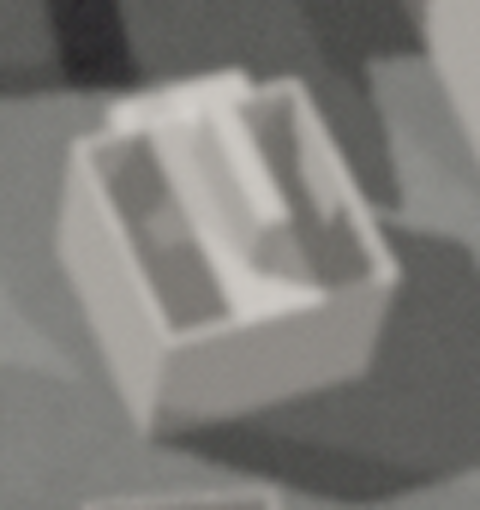

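View pics/d.png

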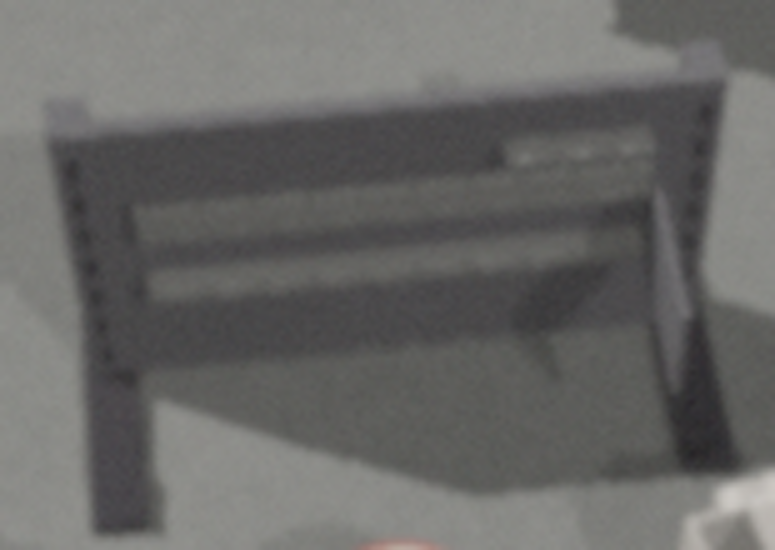

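Crop c confirms the middle bin: back lip at top, fin running lengthwise; rim corners at crop (85,143), (297,82), (395,272), (170,340). Crop d shows the panel: top edge (50,140)–(722,82), rail top left end (135,207), keeper (505–650, ~130–167), cheek at (655–690,190–390). Next is a rough fit.

```bash
cat >> h.py <<'E'
from scipy.optimize import least_squares
def frame(x,y,a,P):
    c,s=np.cos(a),np.sin(a);P=np.asarray(P,float);return np.c_[x+c*P[:,0]-s*P[:,1],y+s*P[:,0]+c*P[:,1],P[:,2]]
def fit(obs,x0,hs=False):
    # obs: list of (K,T,uv,P,shift_flag)
    def f(q):
        r=[]
        for K,T,uv,P,fl in obs:
            P=np.array(P,float);P[2]+=fl*(q[3] if hs else 0)
            w=frame(q[0],q[1],q[2],[P])[0];c=K@(T[:3,:3]@w+T[:3,3]);r+=list(c[:2]/c[2]-uv)
        return np.array(r)
    s=least_squares(f,x0,loss="soft_l1");return s.x,f(s.x).reshape(-1,2)
E
python3 - <<'E'
from h import *
K,T=cam("scene")
o=lambda L,s,u0,v0:[(K,T,np.array([p[0]/s+u0-.4,p[1]/s+v0-.4]),p[2:5],p[5]) for p in L]
B=[(85,143,-50,50-100,83,0),(297,82,-50,50,83,0),(395,272,50,50,83,0),(170,340,50,-50,83,0),(150,432,50,-50,0,0),(365,372,50,50,0,0),(278,215,30,0,121,0)]
q,r=fit(o(B,6,310,185),[640,205,.3]);print(q.round(3),np.degrees(q[2]),r.round(1).tolist())
Pn=[(50,140,0,-168,200,0),(722,82,0,168,200,0),(135,207,16,-130,165,1),(652,176,16,130,165,1),(140,250,16,-130,143,1),(150,270,16,-130,101,1),(150,300,16,-130,91,1),(510,167,15,55,172,1),(505,145,0,55,176,1),(690,315,106,130,156,1),(675,392,106,130,90,1)]
q,r=fit(o(Pn,5,185,105),[430,0,.1,0],True);print(q.round(3),np.degrees(q[2]),r.round(1).tolist())
E
```

```text
[6.33661e+02 2.16345e+02 2.46000e-01] 14.071086007315682 [[-1.5, -0.7], [0.4, -1.1], [1.0, 0.1], [-0.1, 0.3], [-0.6, 0.9], [0.1, -0.2], [0.3, 0.2]]
[ 4.27533e+02  2.27010e+01  4.30000e-02 -3.63800e+00] 2.4715435172529987 [[-0.6, -0.1], [2.3, -0.2], [0.2, 0.6], [0.9, -2.4], [0.1, -2.4], [-0.2, 4.0], [0.1, 0.4], [-0.4, -0.1], [-0.1, -1.4], [-0.9, 0.5], [-0.1, 0.9]]
```

Run:
```python
from h import *
s=sense();K,T=cam("wrist")
from scipy.spatial.transform import Rotation as R
Rt=R.from_euler("xyz",s["tcp_rot"]).as_matrix()
C=-T[:3,:3].T@T[:3,3];print("cam in tool",(Rt.T@(C-s["eef_pos"])).round(1));print((Rt.T@T[:3,:3].T).round(3));print(K)
```

```text
cam in tool [  72.6   -1.3 -143.3]
[[-0.    -0.958 -0.287]
 [ 1.     0.    -0.001]
 [ 0.001 -0.287  0.958]]
[[357.79581699   0.         282.78887416]
 [  0.         357.79581699 208.29199405]
 [  0.           0.           1.        ]]
```

Request:
servo_tool([
  [85,[-49,-17,0],[0,0,0]],
  [85,[-49,-17,0],[0,0,0]],
  [85,[-49,-17,0],[0,0,0]],
  [85,[-49,-17,0],[0,0,0]],
  [85,[-49,-17,0],[0,0,0]],
  [85,[-49,-17,0],[0,0,0]],
  [85,[-49,-17,0],[0,0,0]],
  [85,[-49,-17,0],[0,0,0]],
])

```text
clock: 2.1
eef_pos: [558.5, 285.5, 231.4]
tcp_rot: [3.141, 0.0, 2.722]
contact_force: [-0.1, 0.2, 0.2]
opening: 0.993
```

Request:
servo_tool([
  [85,[-49,-17,0],[0,0,0]],
  [85,[-49,-17,0],[0,0,0]],
  [85,[0,0,0],[0,0,-9.5]],
  [85,[0,0,0],[0,0,-9.5]],
  [85,[0,0,0],[0,0,-9.5]],
  [85,[0,0,0],[0,0,-9.5]],
  [85,[0,0,0],[0,0,0]],
  [85,[0,0,0],[0,0,0]],
])

```text
clock: 3.1
eef_pos: [632.9, 215.8, 231.3]
tcp_rot: [3.142, -0.0, -2.902]
contact_force: [-0.6, 0.2, -0.5]
opening: 1.002
```

Run:
```python
from h import *
s=sense();print(s["clock"],s["eef_pos"].round(1),np.degrees(s["tcp_rot"]).round(1))
a=grab_frame("wrist");np.savez("w1.npz",K=cam("wrist")[0],T=cam("wrist")[1]);cv2.imwrite("pics/e.png",a)
```

```text
3.1 [632.9 215.8 231.3] [ 180.    -0.  -166.3]
```

View pics/e.png

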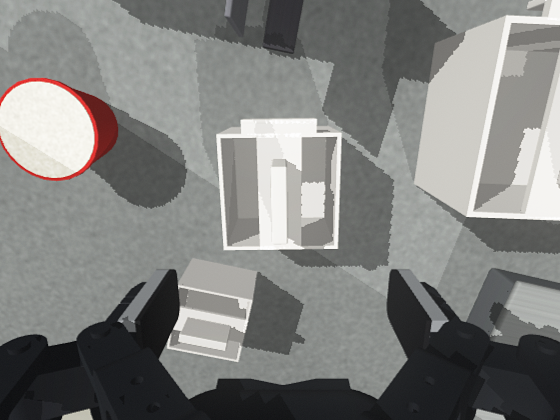

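Bin seen squarely: rim corners (217,133), (342,131), (338,249), (223,250); lip (241–317,119) towards the panel; fin top (272–287, 160–244).

Run:
```python
from h import *
K,T=cam("wrist")
B=[(217,133,-50,-50,83),(342,131,-50,50,83),(338.5,249,50,50,83),(222.5,250,50,-50,83),(241,119,-61,-30,83),(317,118,-61,30,83),(272,159,-30,-6,121),(287,159,-30,6,121),(271.5,244,30,-6,121),(287.5,243,30,6,121)]
q,r=fit([(K,T,np.array(p[:2],float),p[2:],0) for p in B],[634,216,.246]);print(q.round(2),np.degrees(q[2]),r.round(1).tolist())
s=sense();yaw=s["tcp_rot"][2];d=q[:2]-s["eef_pos"][:2]
print("local",d@[np.cos(yaw),np.sin(yaw)],d@[np.sin(yaw),-np.cos(yaw)],"dyaw",(np.degrees(q[2]-yaw)-180)%360)
```

```text
[6.3394e+02 2.1183e+02 2.5000e-01] 14.26354717693913 [[-0.3, -0.3], [-0.2, 0.6], [-1.1, -1.4], [1.2, -1.5], [0.1, -0.6], [0.0, -0.3], [-1.4, 6.2], [0.4, 6.1], [0.5, -0.6], [0.3, 0.3]]
local -0.07635461802871191 -4.078655223016591 dyaw 0.48633280562896175
```

Request:
servo_tool([
  [60,[0,-4,30],[0,0,-0.5]],
  [60,[0,0,40],[0,0,0]],
  [60,[0,0,40],[0,0,0]],
  [60,[0,0,22],[0,0,0]],
  [60,[0,0,10],[0,0,0]],
  [60,[0,0,0],[0,0,0]],
  [0,[0,0,0],[0,0,0]],
  [0,[0,0,0],[0,0,0]],
], force=60)

```text
clock: 4.15
eef_pos: [634.6, 212.1, 90.5]
tcp_rot: [3.141, 0.002, -2.89]
contact_force: [0.1, -0.1, -0.7]
opening: 0.281
```

Request:
servo_tool([
  [0,[0,0,0],[0,0,0]],
  [0,[0,0,0],[0,0,0]],
  [0,[0,0,0],[0,0,0]],
  [0,[0,0,0],[0,0,0]],
])

```text
clock: 4.65
eef_pos: [634.2, 212.3, 90.0]
tcp_rot: [3.141, 0.001, -2.889]
contact_force: [-1.1, 2.7, 5.6]
opening: 0.129
```

Request:
servo_tool([
  [0,[0,0,-15],[0,0,0]],
  [0,[0,0,-35],[0,0,0]],
  [0,[0,0,-45],[0,0,4]],
  [0,[0,0,-45],[0,0,4]],
  [0,[0,0,-45],[0,0,4]],
  [0,[0,0,-5],[0,0,0]],
  [0,[0,0,0],[0,0,0]],
  [0,[0,0,0],[0,0,0]],
])

```text
clock: 5.65
eef_pos: [632.6, 211.4, 276.7]
tcp_rot: [-3.14, -0.004, -3.098]
contact_force: [-0.2, 0.6, -5.2]
opening: 0.132
```

Request:
servo_tool([
  [0,[13,-19,0],[0,0,0]],
  [0,[26,-37,0],[0,0,0]],
  [0,[26,-37,0],[0,0,0]],
  [0,[26,-37,0],[0,0,0]],
  [0,[26,-37,0],[0,0,0]],
  [0,[12,-18,10],[0,0,0]],
  [0,[0,0,10],[0,0,0]],
  [0,[0,0,0],[0,0,0]],
])

```text
clock: 6.65
eef_pos: [512.6, 22.0, 257.7]
tcp_rot: [3.141, -0.002, -3.099]
contact_force: [0.8, 0.7, -5.0]
opening: 0.137
```

Run:
```python
from h import *
s=sense();print(s["clock"],s["eef_pos"].round(1),np.degrees(s["tcp_rot"]).round(1),s["contact_force"].round(1),s["opening"])
a=grab_frame("wrist");K,T=cam("wrist");np.savez("w2.npz",K=K,T=T);cv2.imwrite("pics/f.png",cv2.resize(a,(784,588),interpolation=cv2.INTER_CUBIC))
```

```text
6.65 [512.6  22.  257.7] [ 1.800e+02 -1.000e-01 -1.775e+02] [ 0.8  0.7 -5. ] 0.13663636906056226
```

View pics/f.png

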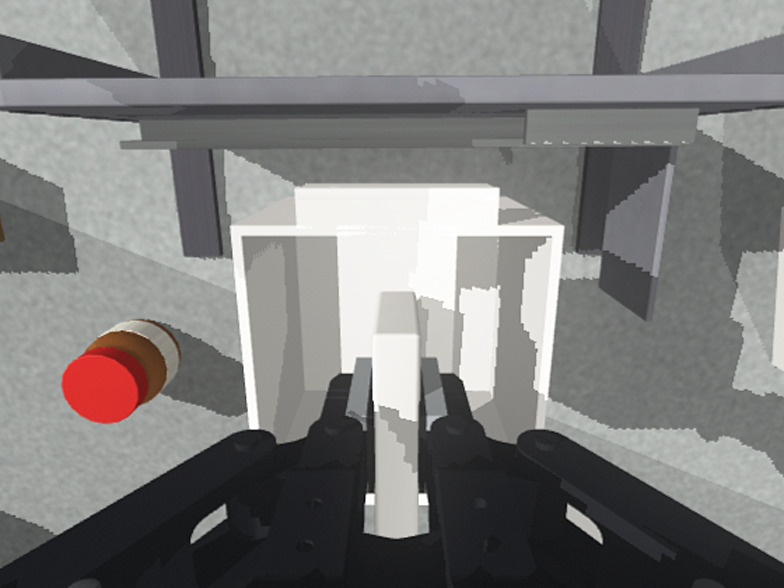

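The held bin and the rail show in one view (1.4× picture): rail top strip (120–525, 141–148), keeper (525–697, 112–145), cheek (600–675,150–320), lip outer edge y≈187 from x 296 to 498. Next I'll find the edges to subpixel.

Run:
```python
from h import *
a=cv2.cvtColor(cv2.resize(cv2.imread("pics/f.png"),(560,420),interpolation=cv2.INTER_AREA),cv2.COLOR_BGR2GRAY).astype(float)
for u in (20,60,95,110,125,160,200,240,280,320,360,385,400,440,480):
    p=a[45:145,u-2:u+3].mean(1);g=np.diff(p)
    pk=[(round(45+.5+i+ (g[i-1]*-1+g[i+1])/(abs(g[i-1:i+2]).sum()),1),int(g[i])) for i in range(1,len(g)-1) if abs(g[i])>5 and abs(g[i])>=abs(g[i-1]) and abs(g[i])>=abs(g[i+1])]
    print(u,pk)
for v in (101,103,105,88,95,140): 
    p=a[v,70:510];g=np.diff(p);print("row",v,[(70+i,int(g[i])) for i in range(1,len(g)-1) if abs(g[i])>12 and abs(g[i])>=abs(g[i-1]) and abs(g[i])>=abs(g[i+1])])
cv2.imwrite("pics/g.png",cv2.resize(cv2.imread("pics/f.png")[90:215,100:500],(800,250),interpolation=cv2.INTER_CUBIC))
```

```text
20 [(np.float64(55.8), 40), (np.float64(75.9), -32), (np.float64(78.8), -21), (np.float64(81.0), 63), (np.float64(121.5), -21), (np.float64(123.5), -21)]
60 [(np.float64(55.5), 54), (np.float64(74.2), -32), (np.float64(84.2), 71)]
95 [(np.float64(50.8), -64), (np.float64(55.3), 52), (np.float64(74.5), -30), (np.float64(81.9), -11), (np.float64(83.0), 9), (np.float64(86.9), 54), (np.float64(99.5), -47), (np.float64(106.3), 40)]
110 [(np.float64(56.0), 38), (np.float64(74.6), -31), (np.float64(83.0), 5), (np.float64(85.2), 13), (np.float64(100.6), 16), (np.float64(106.3), 37)]
125 [(np.float64(55.3), 36), (np.float64(74.9), -26), (np.float64(79.5), -8), (np.float64(82.0), 7), (np.float64(85.3), 15), (np.float64(100.6), 11), (np.float64(106.9), -8), (np.float64(132.5), 5)]
160 [(np.float64(55.0), -20), (np.float64(74.8), -31), (np.float64(81.5), 7), (np.float64(84.9), 12), (np.float64(85.1), 12), (np.float64(106.3), 35), (np.float64(125.6), -9)]
200 [(np.float64(54.8), -20), (np.float64(73.3), -28), (np.float64(81.3), 9), (np.float64(84.7), 16), (np.float64(105.9), 12), (np.float64(124.
[... 1279 characters left out ...]
 (np.float64(77.1), 23), (np.float64(103.6), -23), (np.float64(117.0), 19)]
row 101 [(84, -35), (125, -14), (336, 15), (373, -17), (375, 18), (381, -13), (388, 37), (390, -28), (401, 41), (403, -18), (423, 41), (427, -30), (437, 48), (439, -35), (450, 39), (452, -18), (459, 47), (463, -30), (473, 39), (476, -34), (486, 39), (488, -30)]
row 103 [(84, -28), (125, -14)]
row 105 [(85, -30), (125, -16), (412, -14), (417, -26), (479, 13), (483, 13)]
row 88 [(99, -38), (375, 18), (497, 32)]
row 95 [(99, -44), (375, 21), (501, 33), (504, 16)]
row 140 [(124, -37), (151, -20), (152, -20), (154, 51), (160, 48), (209, 29), (356, -46), (361, -16), (409, -14), (414, -24), (447, 35), (472, 22), (477, -27)]
```

View pics/g.png

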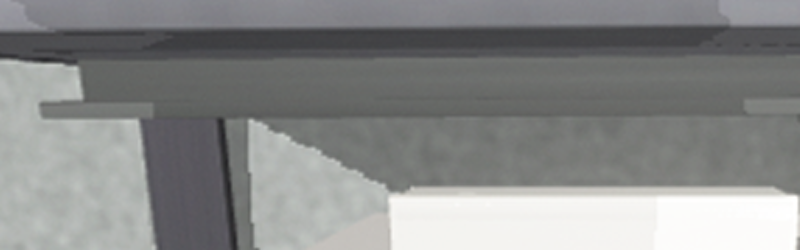

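```bash
cat > fit2.py <<'E'
from h import *
d=np.load("w2.npz");K,T=d["K"],d["T"]
def solve(L,x0):
    def f(q):
        r=[]
        for u,v,P,fl in L:
            P=np.array(P,float);P[2]+=fl*q[3];w=frame(q[0],q[1],q[2],[P])[0];c=K@(T[:3,:3]@w+T[:3,3]);p=c[:2]/c[2]
            if v is None:r.append(p[0]-u)
            elif isinstance(u,tuple): r.append((p[1]-v))
            else:r+=[p[0]-u,p[1]-v]
        return np.array(r)
    s=least_squares(f,x0,loss="soft_l1");return s.x,f(s.x)
Pn=[(84.7,106.6,(16,-130,165),1),(84.7,100.8,(12,-130,165),1),
((1,),105.4,(16,-5,165),1),((1,),104.8,(16,35,165),1),
(375.3,77.8,(0,55,176),1),(375.3,None,(15,55,176),1),(498,None,(4,130,176),1),
((1,),74.7,(0,-108,200),0),((1,),72.7,(0,97,200),0),((1,),77.2,(0,120,176),1)]
q,r=solve(Pn,[428,23,.043,0]);print("panel",q.round(3),np.degrees(q[2]).round(2),r.round(1))
B=[(210.6,134,(-61,-30,83),1),(356.2,133.8,(-61,30,83),1),((1,),130.5,(-61,-10,64),1),((1,),130.6,(-61,15,64),1),(166.4,162,(-50,-50,83),1),(402,161.5,(-50,50,83),1)]
b,r=solve(B,[513,22,.043,168]);print("bin",b.round(3),np.degrees(b[2]).round(2),r.round(1))
c,s=np.cos(q[2]),np.sin(q[2]);e=b[:2]-q[:2];print("bin in panel",(c*e[0]+s*e[1]).round(2),(-s*e[0]+c*e[1]).round(2),"rail top",165+q[3])
E
python3 fit2.py
```

```text
panel [ 4.26245e+02  1.82080e+01  4.90000e-02 -5.21700e+00] 2.8 [ 0.6 -0.2 -0.4 -0.8 -0.1  0.1  0.4 -0.4 -1.3  0.3  1.   0.6 -0.4]
bin [5.14000e+02 2.11990e+01 4.60000e-02 1.67995e+02] 2.62 [ 0.7  0.6 -0.   0.4  0.4  0.1 -0.8 -0.8  0.1 -1. ]
bin in panel 87.8 -1.3 rail top 159.78305145479675
```

Request:
servo_tool([
  [0,[0,0,15],[0,0,-0.2]],
  [0,[0,0,25],[0,0,0]],
  [0,[0,0,14],[0,0,0]],
  [0,[10,0,0],[0,0,0]],
  [0,[9,0,0],[0,0,0]],
  [0,[0,0,0],[0,0,0]],
  [0,[0,0,0],[0,0,0]],
])

```text
clock: 7.58
eef_pos: [494.4, 20.7, 206.1]
tcp_rot: [-3.142, 0.002, -3.095]
contact_force: [-0.3, 0.1, -4.5]
opening: 0.127
```

Run:
```python
from h import *
s=sense();print(s["clock"],s["eef_pos"].round(1),np.degrees(s["tcp_rot"]).round(1),s["contact_force"].round(1),s["opening"])
a=grab_frame("wrist");K,T=cam("wrist");np.savez("w2.npz",K=K,T=T);cv2.imwrite("pics/h_full.png",a)
cv2.imwrite("pics/h.png",cv2.resize(a[70:220,70:470],(800,300),interpolation=cv2.INTER_CUBIC))
a=cv2.cvtColor(a,cv2.COLOR_BGR2GRAY).astype(float)
for u in (80,95,120,150,180,240,280,320,370,390,420):
    p=a[60:200,u-2:u+3].mean(1);g=np.diff(p)
    print(u,[(float(round(60+.5+i+ (g[i+1]-g[i-1])/(abs(g[i-1:i+2]).sum()),1)),int(g[i])) for i in range(1,len(g)-1) if abs(g[i])>5 and abs(g[i])>=abs(g[i-1]) and abs(g[i])>=abs(g[i+1])])
```

```text
7.575 [494.4  20.7 206.1] [-1.800e+02  1.000e-01 -1.774e+02] [-0.3  0.1 -4.5] 0.12715026814190353
80 [(68.0, 5), (70.6, -90), (87.3, 57), (111.2, -26), (114.0, 18), (131.7, -12), (135.1, 18), (142.1, 32)]
95 [(72.3, -13), (87.3, 54), (111.3, -27), (113.9, 20), (131.8, -12), (135.0, 16), (142.1, 40), (189.9, 6)]
120 [(76.5, -6), (79.7, -13), (87.2, 57), (111.3, -28), (113.9, 23), (131.9, -11), (134.8, 17), (142.9, -18)]
150 [(86.7, -15), (111.3, -27), (113.9, 26), (131.9, -11), (134.2, 11), (141.9, 44), (176.7, -25), (181.7, -13), (197.7, -11)]
180 [(86.9, -28), (111.5, -24), (113.8, 25), (131.9, -9), (134.2, 13), (142.0, 49), (152.4, 5), (160.6, 34), (169.0, -60), (181.3, 6)]
240 [(86.9, -36), (104.9, -9), (111.8, -25), (113.5, 19), (131.0, 42), (133.9, 24), (142.6, -11), (160.6, 7), (163.5, -7), (168.9, -30)]
280 [(86.9, -35), (112.0, -18), (113.4, 13), (130.5, 55), (133.9, 24), (142.6, -5), (160.4, 7), (167.3, -7)]
320 [(87.0, -34), (111.6, -17), (130.8, 42), (133.9, 30)]
370 [(87.0, -22), (111.8, -20), (113.9, 5), (130.7, -9), (133.7, 7), (141.6, 15), (144.5, 9), (158.3, 25), (160.5, 36), (168.9, -73)]
390 [(87.0, -24), (110.1, -23), (113.8, 7), (130.7, -9), (134.2, 19), (141.6, -10), (154.6, 40), (160.5, 39), (169.0, -72), (172.2, 60)]
420 [(85.5, -18), (87.9, 11), (110.2, -24), (112.8, 24), (139.0, 45), (141.9, -56)]
```

View pics/h.png

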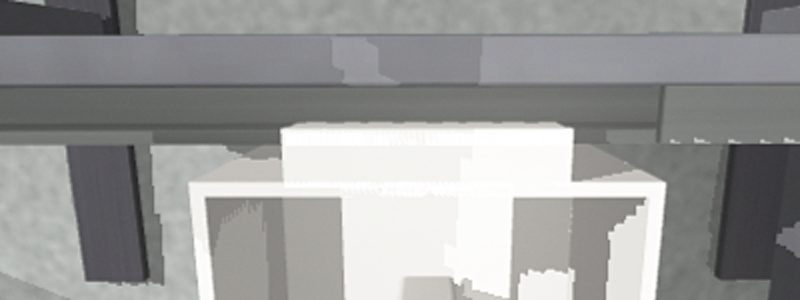

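```bash
python3 - <<'E'
import re
s=open("fit2.py").read()
i=s.index("Pn=[");j=s.index("q,r=")
s=s[:i]+'''Pn=[((1,),142.2,(16,-105,165),1),((1,),142.0,(16,-57,165),1),((1,),141.6,(16,47,165),1),((1,),135.0,(12,-105,165),1),((1,),134.3,(12,-65,165),1),
((1,),111.3,(0,-90,200),0),((1,),110.2,(0,65,200),0),(400,None,(6,55,176),1),((1,),112.9,(0,65,176),1)]
'''+s[j:]
i=s.index("B=[");j=s.index("b,r=")
s=s[:i]+'''B=[(210.9,134,(-61,-30,83),1),(356.5,133.8,(-61,30,83),1),((1,),130.9,(-61,-10,64),1),((1,),130.9,(-61,15,64),1),(165.2,161,(-50,-50,83),1),(402.3,160.8,(-50,50,83),1)]
'''+s[j:]
s=s.replace("168])","116])")
open("fit3.py","w").write(s)
E
python3 fit3.py
```

```text
panel [4.25166e+02 1.56450e+01 4.80000e-02 1.30200e+00] 2.73 [ 0.2  0.2  0.3 -0.7 -0.1  0.2  0.7 -0.  -3.4]
bin [4.95307e+02 1.95340e+01 4.70000e-02 1.15898e+02] 2.69 [ 0.1  0.3 -0.1  0.4 -0.3 -0.3 -0.1 -0.1  0.1 -0.1]
bin in panel 70.25 0.55 rail top 166.3016661936423
```

Request:
servo_tool([
  [0,[2.4,0,0],[0,0,0]],
  [0,[0,0,5],[0,0,0]],
  [0,[0,0,5],[0,0,0]],
  [0,[0,0,3],[0,0,0]],
  [0,[0,0,3],[0,0,0]],
  [0,[0,0,2],[0,0,0]],
  [0,[0,0,0],[0,0,0]],
])

```text
clock: 8.5
eef_pos: [491.4, 20.6, 187.1]
tcp_rot: [-3.142, -0.0, -3.095]
contact_force: [0.6, -0.0, -4.7]
opening: 0.133
```

Request:
servo_tool([
  [0,[0,0,2],[0,0,0]],
  [0,[0,0,1.5],[0,0,0]],
  [0,[0,0,1],[0,0,0]],
  [0,[0,0,0],[0,0,0]],
])

```text
clock: 9.0
eef_pos: [491.5, 20.6, 182.7]
tcp_rot: [-3.142, -0.0, -3.095]
contact_force: [-0.4, -0.4, -4.0]
opening: 0.13
```

Request:
servo_tool([
  [0,[0,0,2],[0,0,0]],
  [0,[0,0,2],[0,0,0]],
  [0,[0,0,1],[0,0,0]],
  [0,[0,0,0],[0,0,0]],
])

```text
clock: 9.5
eef_pos: [491.4, 20.6, 177.7]
tcp_rot: [-3.142, -0.0, -3.095]
contact_force: [-0.5, 0.5, -4.9]
opening: 0.128
```

Request:
servo_tool([
  [0,[0,0,1.5],[0,0,0]],
  [0,[0,0,1],[0,0,0]],
  [0,[0,0,0],[0,0,0]],
])

```text
clock: 9.88
eef_pos: [491.4, 20.6, 175.2]
tcp_rot: [-3.142, -0.0, -3.095]
contact_force: [0.2, -0.2, -4.2]
opening: 0.13
```

Request:
servo_tool([
  [0,[0,0,1],[0,0,0]],
  [0,[0,0,0.7],[0,0,0]],
  [0,[0,0,0],[0,0,0]],
])

```text
clock: 10.25
eef_pos: [491.5, 20.6, 173.5]
tcp_rot: [-3.142, -0.0, -3.095]
contact_force: [0.7, -0.0, -5.4]
opening: 0.131
```

Request:
servo_tool([
  [0,[0,0,0.7],[0,0,0]],
  [0,[0,0,0],[0,0,0]],
])

```text
clock: 10.5
eef_pos: [491.5, 20.6, 172.8]
tcp_rot: [-3.142, -0.0, -3.095]
contact_force: [0.0, -0.2, -5.1]
opening: 0.13
```

Request:
servo_tool([
  [0,[0,0,0.7],[0,0,0]],
  [0,[0,0,0],[0,0,0]],
])

```text
clock: 10.75
eef_pos: [491.5, 20.5, 172.1]
tcp_rot: [-3.142, -0.0, -3.095]
contact_force: [0.1, 0.5, -4.3]
opening: 0.13
```

Request:
servo_tool([
  [0,[0,0,0.7],[0,0,0]],
  [0,[0,0,0],[0,0,0]],
])

```text
clock: 11.0
eef_pos: [491.5, 20.6, 171.4]
tcp_rot: [-3.142, -0.0, -3.095]
contact_force: [0.2, -0.3, -4.3]
opening: 0.13
```

Request:
servo_tool([
  [0,[0,0,0.7],[0,0,0]],
  [0,[0,0,0],[0,0,0]],
])

```text
clock: 11.25
eef_pos: [491.5, 20.6, 170.8]
tcp_rot: [3.142, -0.0, -3.095]
contact_force: [0.2, 0.4, -4.7]
opening: 0.128
```

Request:
servo_tool([
  [0,[0,0,0.7],[0,0,0]],
  [0,[0,0,0],[0,0,0]],
])

```text
clock: 11.5
eef_pos: [491.7, 20.6, 170.4]
tcp_rot: [-3.142, 0.0, -3.095]
contact_force: [0.2, 0.4, 0.1]
opening: 0.132
```

Request:
servo_tool([
  [0,[0,0,0],[0,0,0]],
  [0,[0,0,0],[0,0,0]],
  [0,[0,0,0],[0,0,0]],
])

```text
clock: 11.88
eef_pos: [491.7, 20.6, 170.3]
tcp_rot: [3.142, 0.0, -3.095]
contact_force: [-1.8, 0.4, 5.1]
opening: 0.131
```

Run:
```python
from h import *
s=sense();print(s["clock"],s["eef_pos"].round(2),np.degrees(s["tcp_rot"]).round(2),s["contact_force"].round(1),s["wrist_torque"].round(2))
a=grab_frame("wrist");cv2.imwrite("pics/i.png",cv2.resize(a[90:240,70:510],(800,273),interpolation=cv2.INTER_CUBIC))
```

```text
11.875 [491.69  20.62 170.35] [ 1.8000e+02  2.0000e-02 -1.7735e+02] [-1.8  0.4  5.1] [-0.09  0.59 -0.  ]
```

View pics/i.png

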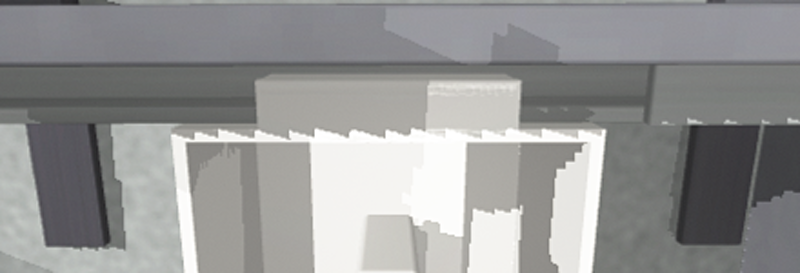

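The lip lies in the slot behind the rail: bridge at crop (257–520, 75–130), keeper starting at x=650. It bears with about 10 N. I'll ease that off, then slide.

Request:
servo_tool([
  [0,[0,0,-0.4],[0,0,0]],
  [0,[0,3,0],[0,0,0]],
  [0,[0,5,0],[0,0,0]],
  [0,[0,6,0],[0,0,0]],
  [0,[0,6,0],[0,0,0]],
  [0,[0,6,0],[0,0,0]],
])

```text
clock: 12.68
eef_pos: [490.2, 47.0, 170.4]
tcp_rot: [-3.142, -0.0, -3.095]
contact_force: [0.5, -2.5, 0.9]
opening: 0.131
```

Request:
servo_tool([
  [0,[0,6,0],[0,0,0]],
  [0,[0,6,0],[0,0,0]],
  [0,[0,6,0],[0,0,0]],
  [0,[0,6,0],[0,0,0]],
  [0,[0,6,0],[0,0,0]],
  [0,[0,6,0],[0,0,0]],
])

```text
clock: 13.42
eef_pos: [488.6, 82.9, 170.4]
tcp_rot: [3.142, -0.0, -3.095]
contact_force: [0.0, -3.3, 0.3]
opening: 0.124
```

Request:
servo_tool([
  [0,[0,4,0],[0,0,0]],
  [0,[0,4,0],[0,0,0]],
  [0,[0,2,0],[0,0,0]],
  [0,[0,0,0],[0,0,0]],
])

```text
clock: 13.92
eef_pos: [488.2, 92.8, 170.5]
tcp_rot: [3.141, 0.0, -3.096]
contact_force: [-0.7, -0.7, -0.7]
opening: 0.131
```

Request:
servo_tool([
  [0,[0,1.5,0],[0,0,0]],
  [0,[0,1.5,0],[0,0,0]],
  [0,[0,1,0],[0,0,0]],
  [0,[0,0,0],[0,0,0]],
])

```text
clock: 14.42
eef_pos: [488.0, 96.6, 170.5]
tcp_rot: [3.142, -0.0, -3.095]
contact_force: [0.4, -2.1, -0.2]
opening: 0.129
```

Request:
servo_tool([
  [0,[0,1,0],[0,0,0]],
  [0,[0,1,0],[0,0,0]],
  [0,[0,0,0],[0,0,0]],
])

```text
clock: 14.8
eef_pos: [487.9, 98.6, 170.5]
tcp_rot: [3.141, 0.0, -3.095]
contact_force: [-1.1, -2.3, 0.3]
opening: 0.132
```

Request:
servo_tool([
  [0,[0,0.8,0],[0,0,0]],
  [0,[0,0,0],[0,0,0]],
])

```text
clock: 15.05
eef_pos: [487.9, 99.3, 170.5]
tcp_rot: [3.142, -0.0, -3.095]
contact_force: [-0.9, -1.9, -0.4]
opening: 0.127
```

Request:
servo_tool([
  [0,[0,0.8,0],[0,0,0]],
  [0,[0,0,0],[0,0,0]],
])

```text
clock: 15.3
eef_pos: [487.8, 100.2, 170.5]
tcp_rot: [3.142, -0.0, -3.095]
contact_force: [-1.2, -1.7, 0.6]
opening: 0.133
```

Request:
servo_tool([
  [0,[0,0.8,0],[0,0,0]],
  [0,[0,0,0],[0,0,0]],
])

```text
clock: 15.55
eef_pos: [487.8, 100.9, 170.5]
tcp_rot: [3.142, -0.0, -3.095]
contact_force: [-0.1, -1.4, -0.2]
opening: 0.129
```

Request:
servo_tool([
  [0,[0,0.8,0],[0,0,0]],
  [0,[0,0,0],[0,0,0]],
])

```text
clock: 15.8
eef_pos: [487.8, 101.8, 170.5]
tcp_rot: [3.142, -0.0, -3.095]
contact_force: [-1.0, -0.8, -0.9]
opening: 0.133
```

Request:
servo_tool([
  [0,[0,0.8,0],[0,0,0]],
  [0,[0,0,0],[0,0,0]],
])

```text
clock: 16.05
eef_pos: [487.7, 102.6, 170.5]
tcp_rot: [3.142, -0.0, -3.095]
contact_force: [0.7, -1.4, -0.5]
opening: 0.13
```

Request:
servo_tool([
  [0,[0,0.6,0],[0,0,0]],
  [0,[0,0,0],[0,0,0]],
])

```text
clock: 16.3
eef_pos: [487.7, 103.1, 170.5]
tcp_rot: [-3.141, -0.0, -3.095]
contact_force: [-0.5, -2.4, -0.3]
opening: 0.131
```

Run:
```python
from h import *
s=sense();print(s["clock"],s["eef_pos"].round(2),np.degrees(s["tcp_rot"]).round(2),s["contact_force"].round(1),s["wrist_torque"].round(2))
a=grab_frame("wrist");cv2.imwrite("pics/j.png",cv2.resize(a[90:340,140:480],(800,588),interpolation=cv2.INTER_CUBIC))
```

```text
16.3 [487.69 103.06 170.48] [-179.99   -0.   -177.35] [-0.5 -2.4 -0.3] [-0.65  0.18  0.19]
```

View pics/j.png

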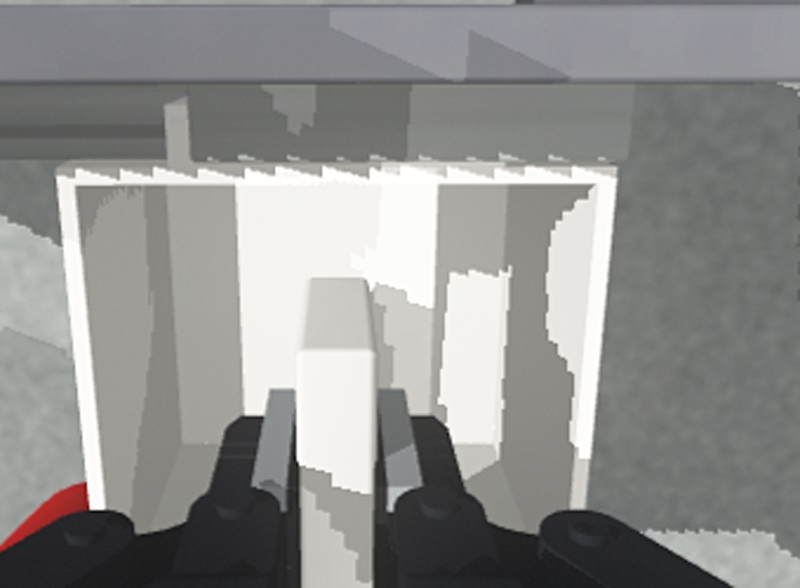

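The keeper covers the bridge, with the lip's left end showing about 4–5 mm past the keeper edge (crop x 165–190). That fits y≈80. I'll nudge on until the side force rises.

Request:
servo_tool([
  [0,[0,0.5,0],[0,0,0]],
  [0,[0,0,0],[0,0,0]],
])

```text
clock: 16.6
eef_pos: [487.7, 103.1, 170.5]
tcp_rot: [-3.141, -0.0, -3.095]
contact_force: [0.2, -5.7, -0.3]
opening: 0.128
```

Request:
servo_tool([
  [0,[0,0.5,0],[0,0,0]],
  [0,[0,0,0],[0,0,0]],
])

```text
clock: 16.85
eef_pos: [487.7, 103.2, 170.5]
tcp_rot: [-3.14, -0.0, -3.095]
contact_force: [0.2, -8.1, 0.7]
opening: 0.135
```

Cheek contact at y=103.1, with the force rising to 8 N. I'll unload slightly and release.

Request:
servo_tool([
  [0,[0,-0.5,0],[0,0,0]],
  [0,[0,0,0],[0,0,0]],
  [18,[0,0,0],[0,0,0]],
  [30,[0,0,0],[0,0,0]],
  [36,[0,0,0],[0,0,0]],
  [36,[0,0,0],[0,0,0]],
  [36,[0,0,0],[0,0,0]],
  [36,[0,0,0],[0,0,0]],
])

```text
clock: 17.85
eef_pos: [487.7, 103.6, 170.5]
tcp_rot: [3.142, 0.0, -3.095]
contact_force: [0.7, -1.5, 0.7]
opening: 0.425
```

Request:
servo_tool([
  [36,[0,0,-8],[0,0,0]],
  [36,[0,0,-15],[0,0,0]],
  [36,[0,0,-30],[0,0,0]],
  [36,[0,0,-40],[0,0,0]],
  [36,[-40,0,-20],[0,0,0]],
  [36,[-40,0,0],[0,0,0]],
  [36,[0,0,0],[0,0,0]],
  [36,[0,0,0],[0,0,0]],
])

```text
clock: 18.85
eef_pos: [566.9, 107.2, 283.7]
tcp_rot: [-3.142, -0.001, -3.095]
contact_force: [-1.1, 0.4, 0.1]
opening: 0.422
```

Run:
```python
from h import *
s=sense();print(s["clock"],s["eef_pos"].round(2),s["contact_force"].round(1),s["opening"])
a=grab_frame("wrist");b=grab_frame("scene");np.savez("w2.npz",K=cam("wrist")[0],T=cam("wrist")[1])
for t in("jar","tub","carton"): print(t,[(round(d["conf"],2),toworld("scene",d["centre"]).round()) for d in boxes_of("scene",t)[:1]])
c=cv2.resize(b[105:245,170:350],(390,303),interpolation=cv2.INTER_CUBIC)
o=np.zeros((420,560+240,3),np.uint8);o[:,:400]=cv2.resize(a,(560,420))[:,120:520];o[:303,405:795]=c
cv2.imwrite("pics/k.png",o)
```

```text
18.85 [566.88 107.19 283.72] [-1.1  0.4  0.1] 0.4215427927844457
jar [(0.65, array([ 639., -182.,   73.]))]
tub [(0.67, array([643.,   9.,  63.]))]
carton [(0.64, array([ 513., -348.,   53.]))]
```

View pics/k.png

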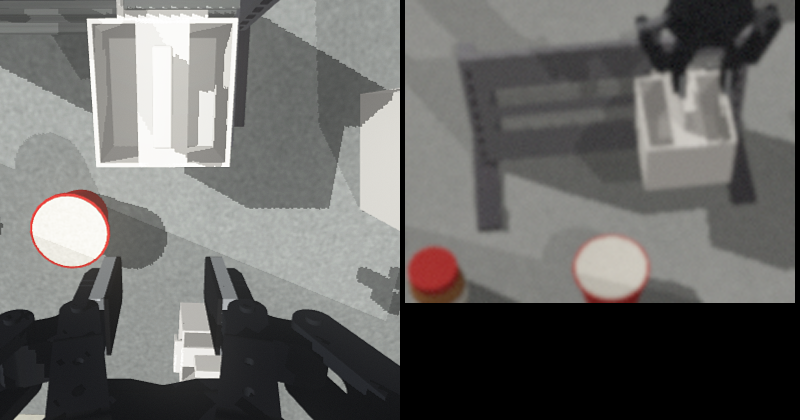

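Run:
```python
s=open("fit2.py").read();s=s[:s.index("Pn=[")]
exec(s)
B=[(206.5,20,(-50,-50,83),1),(359,17.5,(-50,50,83),1),(350,166.5,(50,50,83),1),(216.5,167,(50,-50,83),1)]
b,r=solve(B,[488,103,.048,81]);print(b.round(2),np.degrees(b[2]).round(2),r.round(1))
```

```text
[4.9048e+02 1.0197e+02 5.0000e-02 7.9340e+01] 3.11 [ 0.7 -1.  -1.7  0.2  0.4  0.1 -0.1  0.6]
```

```bash
python3 -c "
from rig import *
print(sign_off())"
```

```text
the job is handed in; nothing more can be done
None
```

The bin is hanging on the rail under the keeper with its side at the cheek, released, and the job is handed in. No verdict was reported. The clock read about 19 s of the 64 s allowed.

- **Hanging it:** I gripped the middle-sized bin by its fin and lowered the lip onto the open part of the rail. It caught at a rail top of about 159 mm, 6 mm below nominal, and a wrist picture showed the lip in the slot.
- **Sliding it:** I slid it under the keeper until it touched the cheek, where the side force rose to 8 N, then eased off and let go. The highest pressing force I read on the panel was about 10 N, just after the lip caught.
- **Final position:** the fitted bin position matches where it touched the cheek to within about 1 mm, and it is square to the panel within about 0.5°. Its height, about 79–80 mm, also fits the rail height. I did not measure its tilt.
- **Bystanders and gripper:** the jar, tub and carton are within about 4 mm of where they started, which is the detector's own accuracy. The gripper is clear of everything.

One disagreement: a second camera fit put the rail top at 166 mm instead of 160 mm. It depended on a doubtful edge, and the contact settled it at about 159 mm.

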